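# Seal the open pantry canisters

## Robot

A 7-joint arm with a two-finger parallel gripper is mounted at the origin on the work surface. World frame = base frame: x ahead of the robot, y to its left, z up, the work surface at z = 0. Lengths are in m, angles in rad, forces in N, time in s.
With the tool pointing down it reaches from about 0.4 to 0.85 m from the base axis. Payload 6.9 kg.
Tool frame: the origin (TCP) lies where the fingers leave the gripper's body, on its centre line; the fingertips stand 73 mm ahead of it and the grasp point (between the pads) lies 54 mm ahead of it; z points along the fingers, y is the line along which they close (so a half turn about z gives the same grasp; the last joint's range is limited). The gripper opens to 85 mm and grips with 20 to 120 N. Pads are 22 mm wide; open, the fingers measure 114 mm over their backs; the gripper's body (76 mm by 85 mm) begins 54 mm behind the grasp point. The pads swing forward as they close: fully open they stand 13 mm farther back than shut.
Start: joints at [1.353, 0.507, -0.238, 1.5, 0.126, 1.149, -0.155], TCP at [0.199, -0.593, 0.304] pointing down, gripper open.
Joint ranges: [-3.08, 3.08], [-0.24, 2.05], [-1.43, 1.35], [0, 2.5], [-1.52, 4.66], [0.17, 1.96], [-2.89, 2.89]. Speed limits (rad/s): [2.39, 2.39, 3.14, 3.14, 3.14, 3.14, 3.14].

## Interface

Orientations are given as a rotation vector (axis times angle).
In Python, from bench import sensors, optics, job gives the robot as it stands. The module is installed in compiled form; this text tells all that it offers.
- The arm moves only by the shell command python3 -m crank 'ROWS' [OPENING] [FORCE]. ROWS is JSON, a list of rows, each a list of 6 numbers: the shift along the world's x, y, z as a fraction of full scale, then the turn, a rotation vector about the world's x, y, z as a fraction of full scale. In form: [[tx, ty, tz, wx, wy, wz], ...]. A call has exactly 10 rows; each row is the pose to reach, as a shift and turn from the pose commanded when the call began, turning the shorter way round; what a row does not reach only later rows make up. Full scale, the value 1, is 12 cm for a shift and 2 pi rad for a turn. A row lasts 1/10 s, in which the tool goes at most 50 mm and 8.59 degrees, less where a joint would pass 70% of its speed; a pose out of reach is approached as far as the arm can. A call with a number of a shift or a turn outside -1 to 1 is refused whole. A call with a gripper value outside its range is refused whole. OPENING is the opening, from 0 (shut) to 1 (fully open), set as the call begins (- or left out, the last holds). The fingers move at their own pace and stop on an object; FORCE is the grip in N (left out, the last holds). Time passes only in rows, so rows that repeat a pose let the fingers close, or fill a call up. It gives the time, the measured TCP pose, the force, the opening and the grip force at its end, in the units of the state.
- sensors.observe(): the state, without advancing time (a new reading comes with each control period).
- optics.snapshot(name): name is "side" or "top" or "wrist"; returns a dict with "img" (480x640x3 uint8, red, green, blue), "depth" (480x640 float32, m along the optical axis (not along the pixel's ray), 0 where there is no reading), "vertical_fov" (degrees; the focal length in pixels is half the picture's height over the tangent of half this angle, whatever the lens; pixels are square), "cx", "cy" (the principal point, pixels), "R" (3x3) and "t" (3): a world point X has camera coordinates R X + t. Camera axes: x right, y down, z forward; pixel columns grow to the right and rows downward; lengths in m; the calibration is good to about 2 mm. The wrist camera is an equidistant fisheye: a pixel r from the principal point sees the ray r / f radians off the axis. A picture is of the moment at which its call begins.
- job.job_done(): hands the job in; it is judged then, once.
The state is a dict: "t": time; "joint_positions": joint angles; "qd": joint speeds; "tau": joint torques, N m; "eef_pos": TCP position; "orientation": TCP orientation; "contact_force": force on the tool from outside, world axes, zero at the start; "ft_torque": the same for the moment, N m; "grip_width": finger opening in m; "grasp_force": force on a finger pad.
Only numpy, scipy, OpenCV 4.12 (cv2) and the standard library are available. Lean on these libraries where they do the work, as an engineer would, in place of code of your own. Each camera call takes 0.05 s, during which the arm holds its last target. There are 200 camera calls.

## Task

Three lidded storage canisters stand on the pantry counter; two have the lever on the lid still standing up, so they are not sealed. With the fingertips push each standing lever over until it snaps down flat on its lid, then take the hand away. Do not pick up, tip or shove any canister, and leave the one that is already sealed and everything else on the counter as it is.

Things in the scene. Friction and masses are not known exactly. Their poses are not given: they have to be found in the camera images.
- canister_a: The lowest of three loose white canisters, full, 1.1 to 2 kg. Tub 130 x 96 mm; lid 140 (x) by 106 mm (y), its top 126 mm above the origin, the centre of the underside; z up. The lever's hinge pin lies along y at x = -47, z = 134 mm; the lever folds towards +x. Rails and lugs beside it rise at most 13 mm above the lid top. Pushed hard sideways it slides or tips.
- lever_a (a joint): Angle (rad) of the grey flip lever on canister_a's lid. 0: up, leaning 0.17 back from vertical towards the canister's -x; 1.745: flat on the lid (sealed). Over-centre cam: short of about 0.87 it springs back to 0, beyond that it snaps to 1.745 by itself; 2 to 3 N across its end turn it. Starts up (unsealed).
- lever_a_tip (a point): Middle of the free end of canister_a's lever, 90 mm from the hinge pin. The lever is a paddle 38 mm wide, 8 mm thick, with a 12 mm thick, 42 mm wide lip over its last 12 mm. Upright, the end is 97 mm above the lid top; flat, the upper face is 12 mm (the lip 15 mm) above the lid top.
- canister_b: The middle-sized of three loose white canisters, full, 1.1 to 2 kg. Tub 130 x 96 mm; lid 140 (x) by 106 mm (y), its top 141 mm above the origin, the centre of the underside; z up. The lever's hinge pin lies along y at x = -47, z = 149 mm; the lever folds towards +x. Rails and lugs beside it rise at most 13 mm above the lid top. Pushed hard sideways it slides or tips.
- lever_b (a joint): Angle (rad) of the grey flip lever on canister_b's lid. 0: up, leaning 0.17 back from vertical towards the canister's -x; 1.745: flat on the lid (sealed). Over-centre cam: short of about 0.87 it springs back to 0, beyond that it snaps to 1.745 by itself; 2 to 3 N across its end turn it. Starts up (unsealed).
- lever_b_tip (a point): Middle of the free end of canister_b's lever, 90 mm from the hinge pin. The lever is a paddle 38 mm wide, 8 mm thick, with a 12 mm thick, 42 mm wide lip over its last 12 mm. Upright, the end is 97 mm above the lid top; flat, the upper face is 12 mm (the lip 15 mm) above the lid top.
- canister_c: The tallest of three loose white canisters, full, 1.1 to 2 kg. Tub 130 x 96 mm; lid 140 (x) by 106 mm (y), its top 156 mm above the origin, the centre of the underside; z up. The lever's hinge pin lies along y at x = -47, z = 164 mm; the lever folds towards +x. Rails and lugs beside it rise at most 13 mm above the lid top. Pushed hard sideways it slides or tips.
- lever_c (a joint): Angle (rad) of the grey flip lever on canister_c's lid. 0: up, leaning 0.17 back from vertical towards the canister's -x; 1.745: flat on the lid (sealed). Over-centre cam: short of about 0.87 it springs back to 0, beyond that it snaps to 1.745 by itself; 2 to 3 N across its end turn it. Starts flat (sealed already).
- lever_c_tip (a point): Middle of the free end of canister_c's lever, 90 mm from the hinge pin. The lever is a paddle 38 mm wide, 8 mm thick, with a 12 mm thick, 42 mm wide lip over its last 12 mm. Upright, the end is 97 mm above the lid top; flat, the upper face is 12 mm (the lip 15 mm) above the lid top.
- spice_jar: Bystander, loose: small glass jar, black cap, 38 mm across, 85 mm high; origin at the centre of its underside.
- herb_jar: Bystander, loose: small glass jar, black cap, 38 mm across, 85 mm high; origin at the centre of its underside.
- tomato_can: Bystander, loose: food can, 74 mm across, 110 mm high; origin at the centre of its underside.
- mug: Bystander, loose: white mug, 78 mm across plus handle, 88 mm high; origin at the centre of its underside.
- jam_jar: Bystander, loose: amber glass jar, 72 mm across, 95 mm high; origin at the centre of its underside.
- tea_carton: Bystander, loose: carton 65 x 115 x 85 mm high; origin at the centre of its underside.
- bean_can: Bystander, loose: food can, 74 mm across, 80 mm high; origin at the centre of its underside.
- scoop: Bystander, loose: steel scoop lying on the counter, about 155 mm long along its x, up to 35 mm high; origin at the underside, by the inner end of its handle.
There are look-alikes about, which are no part of the job. What is shaped like the canister_c but green is not meant.

How it is judged:
At the end, for the whole second after the job is handed in: All three levers lie flat (joint above 1.65 rad of 1.745) and at rest; every canister stands upright (within 0.05 rad) on the counter within 40 mm of where it started; every bystander stands within 30 mm of where it started (value of joint each of lever_a, lever_b, lever_c above 1.65 rad and velocity of joint each of lever_a, lever_b, lever_c below 0.2 rad/s and height (world z) of each of canister_a, canister_b, canister_c below 0.006 m and angle between each of canister_a, canister_b, canister_c's own z axis and vertical below 0.05 rad and distance of each of canister_a, canister_b, canister_c from where it was at the start of the episode below 0.04 m and linear speed of each of canister_a, canister_b, canister_c below 0.02 m/s and distance of each of spice_jar, herb_jar, tomato_can, mug, jam_jar, tea_carton, bean_can, scoop from where it was at the start of the episode below 0.03 m and angle between each of spice_jar, herb_jar, tomato_can, mug, jam_jar, tea_carton, bean_can, scoop's own z axis and vertical below 0.2 rad); the robot touches nothing.
It fails at once if a canister is lifted off the counter (height (world z) of any of canister_a, canister_b, canister_c above 0.02 m).
It fails at once if a canister is tipped more than 0.25 rad, or shoved or carried more than 40 mm (angle between any of canister_a, canister_b, canister_c's own z axis and vertical above 0.25 rad or distance of any of canister_a, canister_b, canister_c from where it was at the start of the episode above 0.04 m).
It fails at once if the arm or the gripper's body, not the fingers, pushes on a canister or its lever (over 5 N) (contact force between the arm and canister_a above 5 N or contact force between the arm and canister_b above 5 N or contact force between the arm and canister_c above 5 N).
It fails at once if the lever of the sealed canister is raised (below 1.4 rad) (value of joint lever_c below 1.4 rad).
It fails at once if a bystander is knocked or moved more than 30 mm, or tilted over 0.3 rad (distance of any of spice_jar, herb_jar, tomato_can, mug, jam_jar, tea_carton, bean_can, scoop from where it was at the start of the episode above 0.03 m or angle between any of spice_jar, herb_jar, tomato_can, mug, jam_jar, tea_carton, bean_can, scoop's own z axis and vertical above 0.3 rad).
It also fails if it takes over 46 s, if anything falls off the work surface, if the arm or the gripper's body presses on something with over 40 N, if the wrist force passes 120 N, or if a joint passes its speed limit or range.

## Working session

There is one attempt and no reset: what is moved stays moved. The work goes in short steps, Python scripts to look and compute and a shell command to move; the robot and the scene stay as the last step left them, time stands still between calls to the robot, and variables do not carry over. Pictures are saved under pics/ and viewed, at most 10 in all, crops included, and the job is handed in when it is done.

```bash
mkdir -p pics
cat > h.py <<'E'
import numpy as np, cv2
from bench import sensors, optics, job
def snap(n):
    s=optics.snapshot(n); np.savez(n+'.npz',**s); return s
def cloud(s):
    f=240/np.tan(np.radians(s['vertical_fov'])/2); d=s['depth']
    v,u=np.mgrid[:480,:640]
    P=np.stack([(u-s['cx'])/f*d,(v-s['cy'])/f*d,d],-1)
    return (P-s['t'])@s['R']
E
python3 - <<'E'
from h import *
for n in('top','side'):
    s=snap(n); cv2.imwrite(f'pics/{n}.png',s['img'][...,::-1]); print(n,s['vertical_fov'],s['R'].round(2).tolist(),s['t'])
print(sensors.observe())
E
```

```text
top 43.90757222849507 [[0.02, -1.0, 0.01], [-1.0, -0.02, -0.07], [0.07, -0.0, -1.0]] [-0.00721596  0.51820723  1.83497795]
side 42.96224069936619 [[0.57, 0.82, -0.02], [0.59, -0.42, -0.69], [-0.58, 0.38, -0.72]] [-0.27838338 -0.15367213  1.85996521]
{'t': 0.1, 'joint_positions': array([ 1.35250034,  0.50825848, -0.23754081,  1.50103254,  0.12573361,
        1.1489073 , -0.15477542]), 'qd': array([-0.00092222,  0.00018028, -0.00053809, -0.00309813, -0.00116677,
        0.0015028 , -0.00066807]), 'tau': array([-5.54198516e-03, -6.21837473e+01, -2.19482951e+00, -2.50202465e+01,
        1.24607101e-02,  7.84317206e-03,  2.24967181e-06]), 'eef_pos': array([ 0.19867693, -0.59222859,  0.30311403]), 'orientation': array([-3.09893451e+00, -5.06233742e-01,  4.93881489e-04]), 'contact_force': array([ 0.32846284,  0.07698891, -0.38225465]), 'ft_torque': array([-0.03148257,  0.01092777, -0.00087072]), 'grasp_force': 0.0, 'grip_width': 0.08562834433923983}
```

View pics/top.png

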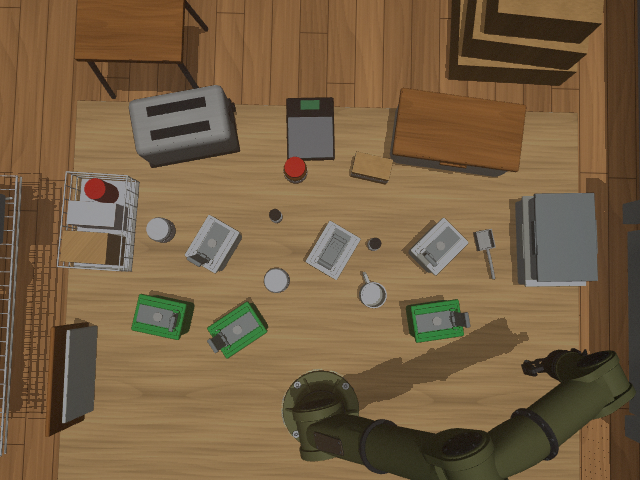

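View pics/side.png

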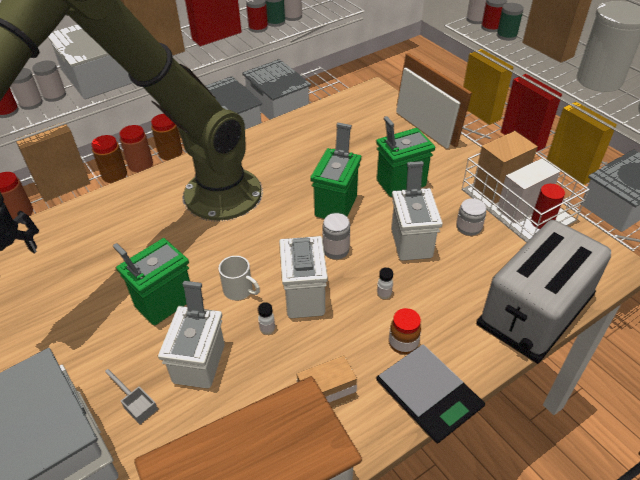

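The white canisters are at top pixels (213,243) and (438,246) with levers up. The one at (333,249) is sealed. The green ones are decoys. Next I measure the lids and levers from depth.

```bash
cat > m.py <<'E'
from h import *
top=np.load('top.npz'); C=cloud(top); S=cloud(np.load('side.npz')).reshape(-1,3)
ok=top['depth']>0
for nm,(u,v) in {'L':(213,243),'M':(333,249),'R':(438,246)}.items():
    m=np.zeros((480,640),bool); m[v-42:v+42,u-42:u+42]=1
    P=C[m&ok]; zt=np.array([z for z in P[:,2] if .11<z<.175])
    h,e=np.histogram(zt,np.arange(.11,.176,.003)); z0=e[h.argmax()]+.0015
    q=P[abs(P[:,2]-z0)<.007]; r=cv2.minAreaRect(q[:,:2].astype(np.float32)*1000)
    b=cv2.boxPoints(r); c=np.array(r[0])/1000; print(nm,'lidtop',z0.round(4),'rect',r)
    Q=np.r_[P,S[np.hypot(*(S[:,:2]-c).T)<.13]]; Q=Q[(Q[:,2]>z0+.025)&(Q[:,2]<z0+.11)&(np.hypot(*(Q[:,:2]-c).T)<.11)]
    if len(Q):
        for a in np.arange(z0+.02,z0+.11,.015):
            k=Q[(Q[:,2]>a)&(Q[:,2]<=a+.015)]
            if len(k): print('  z',a.round(3),len(k),k.mean(0).round(4))
    for i in range(4):
        w=np.radians(r[2])
        pass
    print('  box',b.round(0).tolist())
for n,(u,v) in dict(spice1=(275,215),jar2=(375,244),can=(276,280),mug=(372,294),jam=(295,169),bean=(160,229),tea=(372,167),green1=(161,316),green2=(238,328),g3=(438,320)).items(): print(n,C[v,u].round(3))
E
python3 m.py
```

```text
L lidtop 0.1415 rect ((493.8266296386719, 326.75421142578125), (107.07195281982422, 139.85459899902344), 61.198524475097656)
  z 0.162 70 [0.4524 0.3491 0.1715]
  z 0.176 91 [0.4493 0.3504 0.1841]
  z 0.191 97 [0.4465 0.3514 0.1988]
  z 0.206 89 [0.4447 0.3531 0.2144]
  z 0.221 122 [0.4421 0.3554 0.2303]
  z 0.236 81 [0.4388 0.3544 0.2395]
  box [[407.0, 314.0], [529.0, 246.0], [581.0, 340.0], [458.0, 407.0]]
M lidtop 0.1565 rect ((483.15411376953125, -24.24053955078125), (105.82869720458984, 139.67779541015625), 60.73399353027344)
  box [[396.0, -36.0], [518.0, -105.0], [570.0, -12.0], [448.0, 56.0]]
R lidtop 0.1265 rect ((503.0198974609375, -336.55755615234375), (104.05148315429688, 140.18728637695312), 45.99356460571289)
  z 0.146 64 [ 0.4694 -0.3029  0.1561]
  z 0.161 90 [ 0.4676 -0.3005  0.1689]
  z 0.176 93 [ 0.465  -0.2994  0.1848]
  z 0.191 84 [ 0.4629 -0.298   0.1995]
  z 0.206 126 [ 0.4601 -0.2951  0.2156]
  z 0.221 102 [ 0.4586 -0.2935  0.2244]
  box [[416.0, -325.0], [517.0, -423.0], [590.0, -348.0], [489.0, -250.0]]
spice1 [0.587 0.15  0.082]
jar2 [ 0.507 -0.153  0.082]
can [0.393 0.139 0.109]
mug [ 0.356 -0.153  0.005]
jam [0.726 0.093 0.098]
bean [0.538 0.496 0.071]
tea [ 0.739 -0.139  0.087]
green1 [0.283 0.458 0.164]
green2 [0.255 0.239 0.166]
g3 [ 0.289 -0.329  0.156]
```

```bash
python3 -m crank '[[0,0,0.3,0,0,0.01],[0.06,0.1,0.6,0,0,0.02],[0.16,0.25,0.67,0,0,0.03],[0.26,0.4,0.67,0,0,0.04],[0.36,0.55,0.67,0,0,0.05],[0.46,0.7,0.67,0,0,0.06],[0.56,0.82,0.67,0,0,0.07],[0.64,0.92,0.67,0,0,0.076],[0.64,0.92,0.67,0,0,0.076],[0.64,0.92,0.67,0,0,0.076]]' 0 40
python3 -m crank '[[0.1,0.15,0,0,0,0],[0.2,0.3,0,0,0,0],[0.3,0.45,0,0,0,0],[0.4,0.6,0,0,0,0],[0.5,0.75,0,0,0,0],[0.6,0.9,0,0,0,0],[0.64,0.95,0,0,0,0],[0.64,0.95,0,0,0,0],[0.64,0.95,0,0,0,0],[0.64,0.95,0,0,0,0]]'
```

```text
t: 1.1
eef_pos: [0.2754, -0.4825, 0.3842]
orientation: [2.893, 1.224, -0.001]
contact_force: [-0.3, -1.0, -0.1]
grip_width: -0.0
grasp_force: 0.0
t: 2.1
eef_pos: [0.3515, -0.3695, 0.3841]
orientation: [-2.894, -1.222, 0.001]
contact_force: [-0.6, 0.4, -0.4]
grip_width: -0.0003
grasp_force: 0.0
```

```bash
python3 -m crank '[[0.12,0.17,0,0,0,0],[0.25,0.35,0,0,0,0],[0.4,0.55,0,0,0,0],[0.52,0.73,0,0,0,0],[0.634,0.883,0,0,0,0],[0.634,0.883,-0.1,0,0,0],[0.634,0.883,-0.35,0,0,0],[0.634,0.883,-0.6,0,0,0],[0.634,0.883,-0.867,0,0,0],[0.634,0.883,-0.867,0,0,0]]'
python3 - <<'E'
from h import *
s=snap('side'); cv2.imwrite('pics/s2.png',cv2.resize(s['img'][220:420,100:340,::-1],(720,600)))
w=snap('wrist'); cv2.imwrite('pics/w2.png',w['img'][...,::-1])
E
```

```text
t: 3.1
eef_pos: [0.4258, -0.2629, 0.2764]
orientation: [-2.889, -1.22, 0.008]
contact_force: [0.1, 0.1, 1.0]
grip_width: -0.0002
grasp_force: 0.0
```

View pics/s2.png

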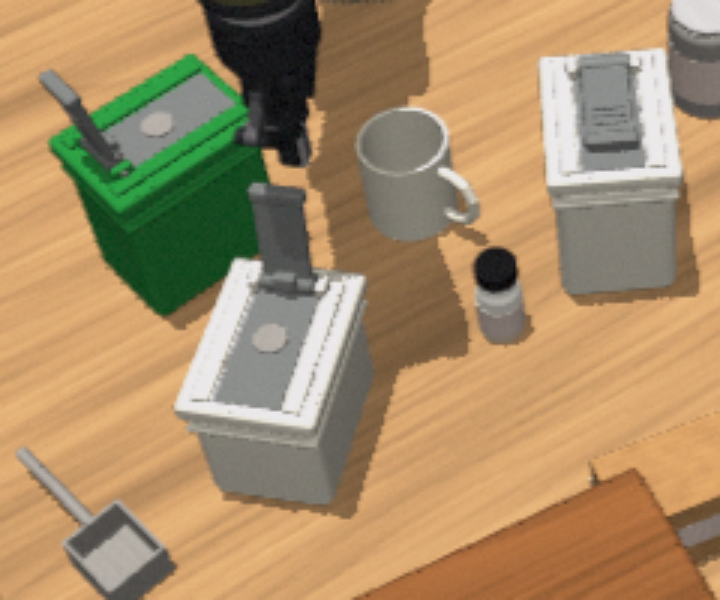

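The fingertips at crop pixel (290,150) are squarely behind lever A at (280,190), and nothing else is near. I start the push.

```bash
python3 -m crank '[[0.048,-0.046,0,0,0,0],[0.096,-0.093,0,0,0,0],[0.144,-0.139,0,0,0,0],[0.185,-0.18,0,0,0,0],[0.227,-0.22,0,0,0,0],[0.269,-0.261,0,0,0,0],[0.311,-0.302,0,0,0,0],[0.347,-0.336,-0.004,0,0,0],[0.377,-0.365,-0.008,0,0,0],[0.401,-0.389,-0.013,0,0,0]]'
python3 - <<'E'
from h import *
s=snap('side'); cv2.imwrite('pics/s3.png',cv2.resize(s['img'][220:420,100:340,::-1],(720,600)))
E
```

```text
t: 4.2
eef_pos: [0.4768, -0.3091, 0.2783]
orientation: [-2.892, -1.225, 0.001]
contact_force: [-0.6, 2.3, -0.9]
grip_width: -0.0
grasp_force: 0.8
```

View pics/s3.png

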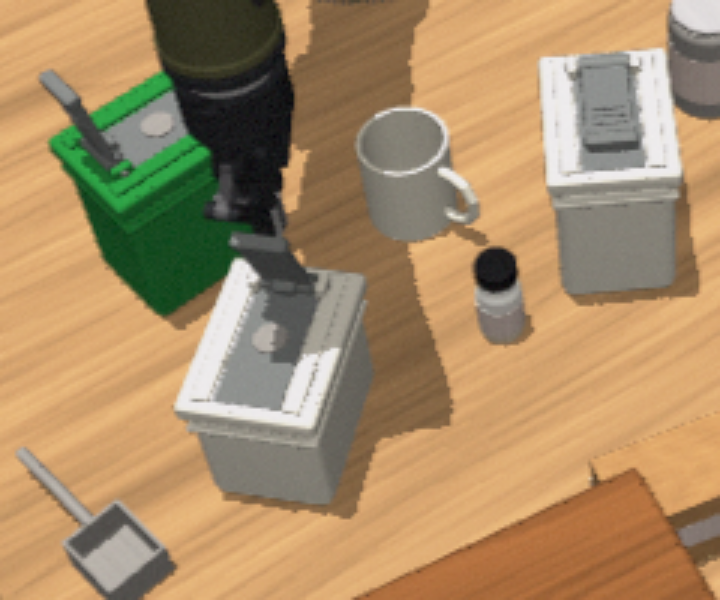

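The lever's end has moved from crop pixel (275,190) to about (260,240), it is leaning forward, and the canister hasn't moved. I continue along the arc past the snap point.

```bash
python3 -m crank '[[0.03,-0.03,-0.015,0,0,0],[0.06,-0.058,-0.03,0,0,0],[0.09,-0.087,-0.055,0,0,0],[0.12,-0.116,-0.08,0,0,0],[0.15,-0.145,-0.115,0,0,0],[0.18,-0.174,-0.15,0,0,0],[0.21,-0.203,-0.19,0,0,0],[0.24,-0.232,-0.23,0,0,0],[0.275,-0.266,-0.27,0,0,0],[0.3,-0.29,-0.29,0,0,0]]'
python3 - <<'E'
from h import *
s=snap('side'); cv2.imwrite('pics/s4.png',cv2.resize(s['img'][220:420,100:340,::-1],(720,600)))
E
```

```text
t: 5.25
eef_pos: [0.5128, -0.344, 0.2431]
orientation: [-2.892, -1.225, 0.001]
contact_force: [-0.1, -0.0, -1.1]
grip_width: -0.0004
grasp_force: 0.0
```

View pics/s4.png

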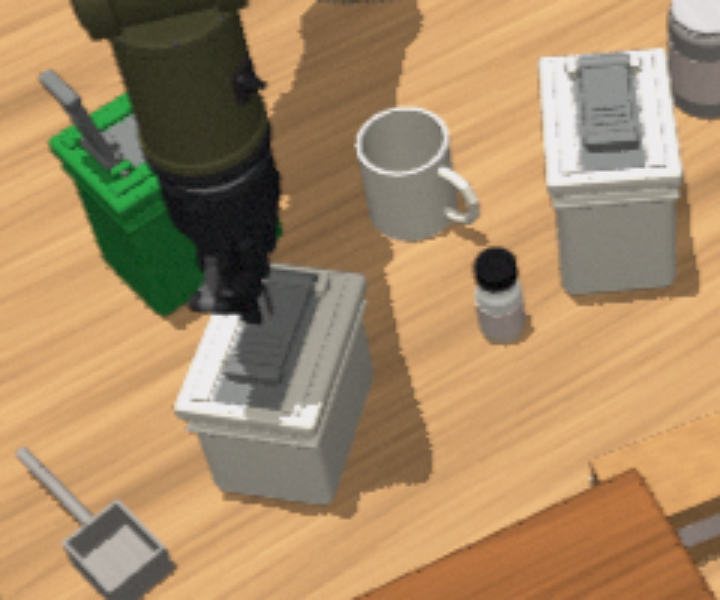

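Lever A lies flat from crop pixel (300,280) to (250,370), and the canister is in place. I raise the hand and cross over to canister_b.

```bash
python3 -m crank '[[0,0,0.15,0,0,0],[0,0,0.4,0,0,0],[0,0,0.7,0,0,0],[0,0,0.95,0,0,0.01],[0,0.1,1,0,0,0.02],[-0.02,0.25,1,0,0,0.03],[-0.06,0.45,1,0,0,0.0417],[-0.1,0.65,1,0,0,0.0417],[-0.12,0.85,1,0,0,0.0417],[-0.15,1,1,0,0,0.0417]]'
for i in 1 2 3 4; do python3 -m crank '[[-0.02,0.1,0,0,0,0],[-0.03,0.2,0,0,0,0],[-0.05,0.3,0,0,0,0],[-0.06,0.4,0,0,0,0],[-0.08,0.5,0,0,0,0],[-0.09,0.6,0,0,0,0],[-0.11,0.7,0,0,0,0],[-0.12,0.8,0,0,0,0],[-0.14,0.9,0,0,0,0],[-0.15,1,0,0,0,0]]' | head -2; done; python3 -c "
from bench import sensors as s;print(s.observe()['orientation'])"
```

```text
t: 6.3
eef_pos: [0.4946, -0.2219, 0.3642]
orientation: [2.707, 1.594, 0.001]
contact_force: [-0.3, 0.7, 0.0]
grip_width: -0.0004
grasp_force: 0.0
t: 7.3
eef_pos: [0.4764, -0.1026, 0.3639]
t: 8.3
eef_pos: [0.4584, 0.0174, 0.3639]
t: 9.3
eef_pos: [0.4404, 0.1374, 0.3639]
t: 10.3
eef_pos: [0.4224, 0.2574, 0.3639]
[-2.70787520e+00 -1.59273209e+00  1.19584838e-04]
```

```bash
python3 -m crank '[[-0.03,0.15,0,0,0,0],[-0.06,0.35,0,0,0,0],[-0.1,0.6,0,0,0,0],[-0.14,0.8,0,0,0,0],[-0.17,1,0,0,0,0],[-0.17,1,0,0,0,0],[-0.17,1,-0.2,0,0,0],[-0.17,1,-0.4,0,0,0],[-0.17,1,-0.575,0,0,0],[-0.17,1,-0.575,0,0,0]]'
python3 - <<'E'
from h import *
s=snap('side'); cv2.imwrite('pics/s5.png',cv2.resize(s['img'][100:300,310:550,::-1],(720,600)))
E
```

```text
t: 11.3
eef_pos: [0.4019, 0.3748, 0.2924]
orientation: [2.707, 1.591, -0.008]
contact_force: [-0.0, -0.1, -0.5]
grip_width: 0.0
grasp_force: 0.0
```

View pics/s5.png

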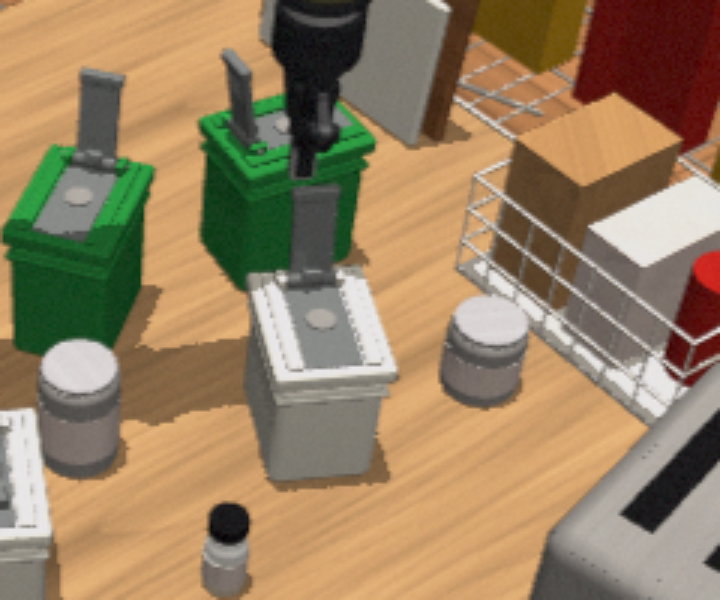

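The fingertips at crop pixel (305,165) are right behind lever B at (315,190). I make the same push here, then retreat straight up.

```bash
python3 -m crank '[[0.058,-0.032,0,0,0,0],[0.117,-0.065,0,0,0,0],[0.175,-0.097,0,0,0,0],[0.226,-0.125,0,0,0,0],[0.277,-0.154,0,0,0,0],[0.328,-0.182,0,0,0,0],[0.379,-0.21,0,0,0,0],[0.423,-0.234,-0.004,0,0,0],[0.459,-0.255,-0.008,0,0,0],[0.488,-0.271,-0.013,0,0,0]]'
python3 -m crank '[[0.037,-0.02,-0.015,0,0,0],[0.073,-0.04,-0.03,0,0,0],[0.11,-0.06,-0.055,0,0,0],[0.146,-0.081,-0.08,0,0,0],[0.183,-0.101,-0.115,0,0,0],[0.22,-0.121,-0.15,0,0,0],[0.256,-0.141,-0.19,0,0,0],[0.293,-0.162,-0.23,0,0,0],[0.335,-0.185,-0.27,0,0,0],[0.365,-0.202,-0.29,0,0,0]]'
python3 -m crank '[[0,0,0.1,0,0,0],[0,0,0.2,0,0,0],[0,0,0.4,0,0,0],[0,0,0.6,0,0,0],[0,0,0.8,0,0,0],[0,0,1,0,0,0],[0,0,1,0,0,0],[0,0,1,0,0,0],[0,0,1,0,0,0],[0,0,1,0,0,0]]'
python3 - <<'E'
from h import *
s=snap('side'); cv2.imwrite('pics/s6.png',s['img'][...,::-1])
E
```

```text
t: 12.35
eef_pos: [0.4612, 0.3433, 0.2929]
orientation: [2.708, 1.592, -0.001]
contact_force: [-2.3, 0.8, -1.1]
grip_width: -0.0001
grasp_force: 0.8
t: 13.35
eef_pos: [0.5051, 0.319, 0.2577]
orientation: [2.708, 1.592, -0.001]
contact_force: [-0.2, -0.1, -0.3]
grip_width: 0.0001
grasp_force: 0.0
t: 14.35
eef_pos: [0.5044, 0.3194, 0.3778]
orientation: [2.708, 1.593, -0.002]
contact_force: [-0.2, -0.2, 0.0]
grip_width: -0.0001
grasp_force: 0.0
```

View pics/s6.png

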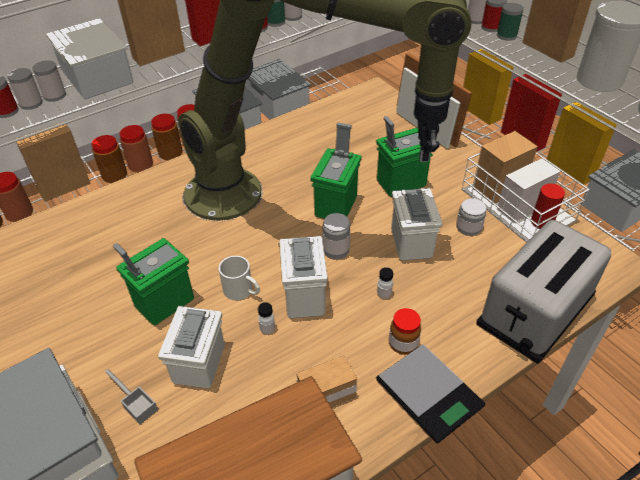

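All three white lids now have flat levers, at (190,328), (302,255) and (418,206). The canisters and bystanders are where they started, and the hand is clear.

```bash
python3 -c "
from bench import job;print(job.job_done())"
```

```text
the job is handed in; nothing more can be done
None
```

I pushed the levers on canister_a and canister_b over until they snapped flat. In the last picture nothing else had moved and the hand was clear, and I handed the job in at about 14.4 s; no verdict came back.

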